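# Open the plate reader, hang up its shutter and hold a notched plate in it, label up

## Robot

A 6-joint arm with a two-finger parallel gripper is mounted at the origin on a cart in front of the work surface, level with it; the furniture and walls round the work are solid. World frame = base frame: x ahead of the robot, y to its left, z up, the work surface at z = 0. Lengths are in m, angles in degrees, forces in N, time in s.
With the tool pointing down it reaches from about 0.25 to 0.725 m from the base axis. Payload 9.7 kg.
Tool frame: the origin (TCP) lies at the very end of the fingers, on their centre line; the grasp point (between the pads) lies 19 mm behind it; z points along the fingers, y is the line along which they close (so a half turn about z gives the same grasp; the last joint's range is limited). The gripper opens to 85 mm and grips with 20 to 120 N. Pads are 22 mm wide; open, the fingers measure 114 mm over their backs; the gripper's body (76 mm by 85 mm) begins 54 mm behind the grasp point. The pads swing forward as they close: fully open they stand 13 mm farther back than shut.
Start: joints at [-63.312, 4.979, 10.078, 95.1, 0, 90], TCP at [0.247, -0.491, 0.231] pointing down, gripper open.
Joint ranges: [-179.16, 179.16], [-48.56, 103.87], [-65.8, 70.77], [-126.05, 130.52], [-82.76, 87.17], [-180, 180]. Speed limits (degrees/s): [127.2, 127.2, 147.25, 180, 180, 180].

## Interface

Orientations are given as [roll, pitch, yaw] about the fixed x, y, z axes, in that order (R = Rz(yaw) Ry(pitch) Rx(roll)).
In Python, from workcell import bot gives the robot as it stands.
- The arm moves only by the tool arm_command, never from a script. Its argument "series" is a list of rows, each a list of 4 numbers: the shift along the tool's x, y, z in m, then the turn about the tool's z in rad. A call has exactly 5 rows; each row is the pose to reach, as a shift and turn from the pose commanded when the call began, along the tool's axes at that moment; what a row does not reach only later rows make up. A row lasts 1/10 s, in which the tool goes at most 50 mm and 8.59 degrees, less where a joint would pass 70% of its speed; a pose out of reach is approached as far as the arm can. A call with a gripper value outside its range is refused whole. "hand" is the finger opening in m, from 0 to 0.0854, set as the call begins (left out, the last holds). The fingers move at their own pace and stop on an object; "grip_force" is the grip in N (left out, the last holds). Time passes only in rows, so rows that repeat a pose let the fingers close, or fill a call up. It gives the time, the measured TCP pose, the force, the opening and the grip force at its end, in the units of the state.
- bot.get_obs(): the state, without advancing time (a new reading comes with each control period).
- bot.camera(name): name is "scene" or "top" or "wrist"; returns a dict with "color" (400x640x3 uint8, blue, green, red), "camera_matrix" (3x3 intrinsics, pixels), "xyz" and "orientation" of the camera in the world; the wrist camera has in their place "T_tool_cam" (4x4, takes a point from camera to tool coordinates, whose origin is the TCP and whose axes are the flange's). Camera axes: x right, y up, looking along -z (the intrinsics and any distortion apply to the point x, -y, -z); pixel columns grow to the right and rows downward; lengths in m; the calibration is good to about 2 mm. A picture is of the moment at which its call begins: read the wrist's pose just before it. There is no depth.
- bot.job_done(): hands the job in; it is judged then, once.
Trained networks look in the newest picture that a camera, given by its name, has taken for a name from the list of things; names that differ only in an ending like _2 or _b are one class to them, and where a whole thing is asked for, a point or a joint stands for the part that bears it (a point fixed in the world has none). Each returns a list of dicts, best first, with "confidence" (0 to 1); they miss things now and then, are a little off and sometimes report something else, mostly with a low value. They report only what shows in the picture. A call takes as long as a camera call. They do not tell look-alikes from the thing itself.
- bot.find_in(camera, target): "location" ([column, row] in pixels, amid what is visible of it).
- bot.mark_of(camera, target): "location" ([column, row] in pixels: a listed point, or the origin of a listed thing).
The state is a dict: "time": time; "q": joint angles; "qd": joint speeds; "joint_efforts": joint torques, N m; "ee_pos": TCP position; "tcp_rot": TCP orientation; "wrist_force": force on the tool from outside, world axes, zero at the start; "torque": the same for the moment, N m; "opening": finger opening in m; "grasp_force": force on a finger pad.
Only numpy, scipy, OpenCV 4.12 (cv2) and the standard library are available. Lean on these libraries where they do the work, as an engineer would, in place of code of your own. Each camera call takes 0.05 s, during which the arm holds its last target. There are 200 camera calls.

## Task

Lift the dust shutter out of its guides in front of the plate reader's mouth and hang it by its yellow handle on the hook of the hook stand; then pick up the flow-field plate from its four-pin stand and slide its labelled end, which is the end with the small corner notch, label up into the mouth until it is fully home against the sprung contact block. The block pushes the plate out again if it is let go, so finish while still gripping the plate and holding it home. Leave the multimeter, the marker, the white tape reel and the push-in fitting where they are.

Things in the scene. Friction and masses are not known exactly. Their poses are not given: they have to be found in the camera images.
- shutter_handle (a point): Middle of the loose dust shutter's yellow handle: 50 mm wide over its flat sides (y), 10 mm thick (x), 60 mm above the lower edge of the board, 17 mm below the underside of the handle's bar; opening 36 mm wide, 37 mm high. Board 72 (y) x 6 x 40 mm high, 60 g, its top 20 mm below this point. Stands upright in the reader's guides, x along the reader's x; lifts straight up, 45 mm to come clear.
- shutter_loop (a point): Middle of the underside of the handle's bar (slightly arched, 8 mm thick), 17 mm above shutter_handle; this rests on the hook.
- hook: Fixed stand: round base 72 mm wide, thin post, and an 8 mm thick steel hook that runs level from the post towards -x. Origin under the post, z up. Hook: top 124 mm above the worktop from 8 to 58 mm in front of the post, upturned end with a red ball, 71 mm in front, 137 mm high at most.
- hook_seat (a point): Top of the hook's level part, 35 mm in front of the post and 124 mm above the worktop; axes as the hook stand. The handle's bar goes across it, along y; the hook passes through the handle's opening along x.
- plate_center (a point): Centre of the flow-field plate: loose, aluminium, 130 x 44 x 5 mm, 60 to 130 g, frosted bands at both ends, dark channels between. Starts level on the stand, label up, any yaw. x: along it to the labelled, notched end; z: out of the label face. Notch: 9 x 9 mm cut out of the +x +y corner. White 18 mm code label on the upper face, 49 mm from the centre towards +x.
- plate_notch (a point): The middle of the plate's 9 x 9 mm corner notch, 60.5 mm along x and 17.5 mm along y from the plate's centre; same axes.
- stand: Fixed stand under the plate: dark base 112 x 50 x 8 mm, four thin pins with rubber caps, tops 45 mm above the worktop, 80 mm apart along the plate, 24 mm across it (all within 18 mm of its middle line), so fingers can straddle the plate's long sides. Origin under its centre. The stand is the same both ways round.
- reader: Fixed plate reader: pale grey box 100 (x) x 90 (y) x 111 mm high, black mouth on its -x side. Origin under its centre; x is the way the plate goes in, y to the left of that. The mouth's lips stand 8 mm out from the box and flare 4 mm to each side. In front of them the shutter's two upright guides, 63 mm apart, reach 20 mm out from the box and 102 mm high, with a ledge 57 mm high between.
- reader_mouth (a point): Middle of the slot where it enters the box, at the mid-thickness height of a plate lying on the slot's bed, 77.5 mm above the worktop; axes as the reader. Slot 47 mm wide, 8 mm high (bed 75, roof 83 mm above the worktop), level along +x to a rigid end stop 42 mm in. A plate that is home stands out 88 mm from the box, 68 mm from the guides: hold it by its plain half.
- reader_key (a point): Middle of the fixed brass key in the slot's far left corner, 38.25 mm in and 20.5 mm left of the middle line. It enters the notch if the plate comes notched end first and label up; any other way round the plate stops about 8 mm short. With the plate home, the notch's middle is within about 5 mm of this point.
- plunger (a joint): Travel (m) of the sprung copper contact block at the slot's end: 0 when free (face 34 mm in from the mouth), 0.008 with the plate fully home on the end stop. It pushes out with about 1 N at first, 3 N when home. An orange pin on top of the reader moves with it and stands beside the green mark when home.
- multimeter: Bystander: orange multimeter 147 x 110 x 48 mm lying on the worktop.
- marker: Bystander: black and white marker, 80 x 100 x 16 mm over all.
- white_reel: Bystander: white tape reel, 48 mm across, 13 mm high.
- push_fitting: Bystander: black and blue push-in tube fitting, 19 mm across, 32 mm high.
Things that resemble listed ones, but are neither listed nor needed, are in the scene too. What is shaped like the part that bears shutter_handle but pink is not meant.

How it is judged:
By the outcome, as a careful person would: the job done as asked, in the order asked, and still so for the second after the job is handed in, while the arm keeps its last pose, push and grip.
It also fails if it takes over 67 s, if anything falls off the work surface, if the arm or the gripper's body presses on something with over 40 N, if the wrist force passes 120 N, or if a joint passes its speed limit or range.

## Working session

There is one attempt and no reset: what is moved stays moved. The work goes in short steps, Python scripts to look and compute and a tool call to move; the robot and the scene stay as the last step left them, time stands still between calls to the robot, and variables do not carry over. Pictures are saved under pics/ and viewed, at most 10 in all, crops included, and the job is handed in when it is done.

Besides the shell and the picture viewer there is one more tool, called after "Emit:" by a JSON object that holds its "fn" and its "kwargs". arm_command: Moves the arm, as the interface text tells. Its arguments: {"type":"object","properties":{"series":{"type":"array"},"hand":{"type":"number"},"grip_force":{"type":"number"}},"required":["series"]}

```bash
mkdir -p pics; ls
python3 - <<'E'
from workcell import bot
import cv2,numpy as np
o=bot.get_obs();print({k:np.round(o[k],3) for k in('time','ee_pos','tcp_rot','opening')})
for c in('scene','top'):
    r=bot.camera(c);cv2.imwrite(f'pics/{c}0.png',r['color'])
    print(c,r['camera_matrix'],r['xyz'],r['orientation'],[k for k in r])
    for t in 'shutter_handle shutter_loop hook_seat hook plate_center plate_notch stand reader reader_mouth multimeter marker white_reel push_fitting'.split():
        print(t,[(np.round(d['location']).tolist(),round(d['confidence'],2)) for d in bot.mark_of(c,t)][:4])
E
```

```text
pics
{'time': np.float64(0.0), 'ee_pos': array([ 0.247, -0.491,  0.231]), 'tcp_rot': array([-1.79925e+02, -1.00000e-03,  2.66900e+01]), 'opening': np.float64(0.086)}
scene [[463.97999761   0.         321.23876988]
 [  0.         463.97999761 201.22985552]
 [  0.           0.           1.        ]] [-0.03323514  0.48573108  0.81537036] [  46.66001013    0.33991022 -133.31864813] ['color', 'camera_matrix', 'xyz', 'orientation']
shutter_handle [([276.0, 318.0], 0.68), ([258.0, 233.0], 0.66)]
shutter_loop [([272.0, 312.0], 0.76), ([291.0, 156.0], 0.17)]
hook_seat [([293.0, 155.0], 0.96)]
hook [([291.0, 189.0], 0.61)]
plate_center [([366.0, 185.0], 0.85)]
plate_notch [([359.0, 201.0], 0.66)]
stand [([364.0, 198.0], 0.97)]
reader [([246.0, 289.0], 0.59)]
reader_mouth [([254.0, 250.0], 0.73)]
multimeter [([248.0, 228.0], 0.95)]
marker [([434.0, 190.0], 0.49), ([366.0, 186.0], 0.47), ([293.0, 212.0], 0.44)]
white_reel [([336.0, 294.0], 0.79)]
push_fitting [([292.0, 211.0], 0.57)]
top [[433.94170159   0.         318.87422523]
 [  0.         433.94170159 202.98770199]
 [  0.           0.           1.        ]] [ 0.25503592 -0.05208289  1.26330009] [ 13.22866557  -0.21915637 -88.60449776] ['color', 'camera_matrix', 'xyz', 'orientation']
shutter_handle [([216.0, 257.0], 0.56), ([247.0, 198.0], 0.51)]
shutter_loop [([246.0, 199.0], 0.68), ([216.0, 256.0], 0.49), ([367.0, 212.0], 0.46)]
hook_seat []
hook []
plate_center [([365.0, 210.0], 0.86), ([348.0, 219.0], 0.25)]
plate_notch [([346.0, 220.0], 0.77)]
stand [([365.0, 216.0], 0.43), ([308.0, 183.0], 0.26)]
reader [([236.0, 215.0], 0.64)]
reader_mouth [([246.0, 200.0], 0.82)]
multimeter [([274.0, 170.0], 0.79), ([367.0, 211.0], 0.52)]
marker [([421.0, 249.0], 0.67)]
white_reel [([273.0, 262.0], 0.46)]
push_fitting [([309.0, 186.0], 0.37)]
```

View pics/scene0.png

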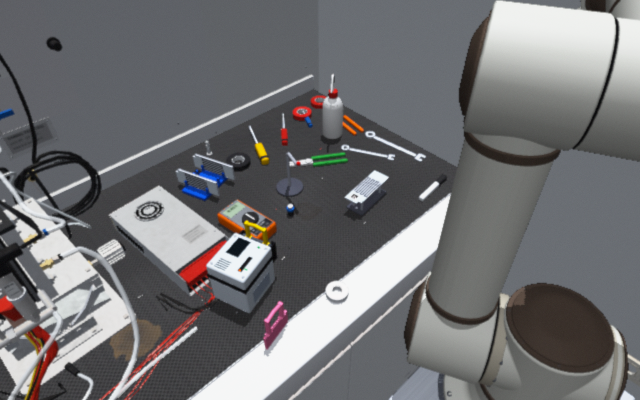

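View pics/top0.png

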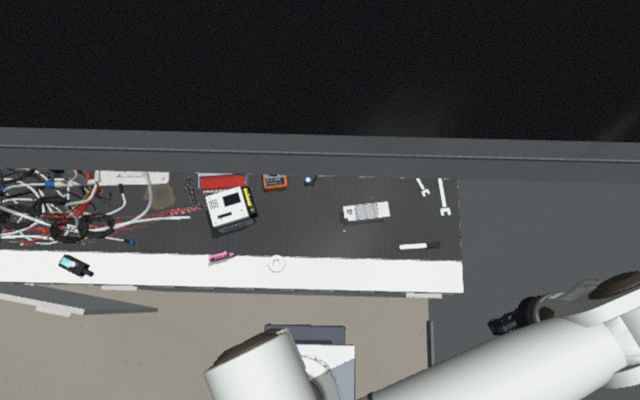

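The scene view shows the reader at (243,270), with the yellow shutter handle at (258,228). The pink look-alike is at (275,318), the hook post at (290,170) and the plate at (367,190). In the top view the yellow handle is at (250,202), the pink one at (220,257) and the plate at (366,211). The shelf hides the hook there. Candidates for the shutter handle are therefore yellow (258,228) and pink (275,318), and I choose yellow.

```bash
cat > h.py <<'E'
import numpy as np,cv2
from scipy.spatial.transform import Rotation as R
CAM={'scene':(463.98,321.24,201.23,[-0.03323514,0.48573108,0.81537036],[46.66001013,0.33991022,-133.31864813]),
'top':(433.94,318.87,202.99,[0.25503592,-0.05208289,1.26330009],[13.22866557,-0.21915637,-88.60449776])}
def ray(c,px):
    f,cx,cy,p,e=CAM[c];d=np.array([(px[0]-cx)/f,-(px[1]-cy)/f,-1.])
    return np.array(p),R.from_euler('xyz',e,degrees=True).apply(d)
def atz(c,px,z):
    p,d=ray(c,px);return p+d*(z-p[2])/d[2]
def proj(c,X):
    f,cx,cy,p,e=CAM[c];v=R.from_euler('xyz',e,degrees=True).inv().apply(np.array(X)-p)
    return np.array([cx+f*v[0]/-v[2],cy-f*v[1]/-v[2]]).T if v.ndim==1 else np.c_[cx+f*v[:,0]/-v[:,2],cy-f*v[:,1]/-v[:,2]]
def tri(a,b):
    p,d=ray('scene',a);q,e=ray('top',b)
    s,t=np.linalg.lstsq(np.c_[d,-e],q-p,rcond=None)[0]
    A,B=p+s*d,q+t*e;return (A+B)/2,np.linalg.norm(A-B)
def wrist(bot,name=None):
    o=bot.get_obs();r=bot.camera('wrist')
    if name: cv2.imwrite(name,r['color'])
    T=np.eye(4);T[:3,:3]=R.from_euler('xyz',o['tcp_rot'],degrees=True).as_matrix();T[:3,3]=o['ee_pos']
    return o,r,T@np.array(r['T_tool_cam'])
def wz(r,T,px,z):
    K=r['camera_matrix'];d=T[:3,:3]@np.array([(px[0]-K[0,2])/K[0,0],-(px[1]-K[1,2])/K[1,1],-1.])
    return T[:3,3]+d*(z-T[2,3])/d[2]
def wproj(r,T,X):
    K=r['camera_matrix'];v=(np.atleast_2d(X)-T[:3,3])@T[:3,:3];return np.c_[K[0,2]-K[0,0]*v[:,0]/v[:,2],K[1,2]+K[1,1]*v[:,1]/v[:,2]]
E
python3 - <<'E'
from h import *
np.set_printoptions(precision=3,suppress=True)
for n,a,b in [('handle',(258,233),(247,198)),('mouth',(254,250),(246,200)),('plate',(366,185),(365,210)),('notch',(359,201),(346,220)),('reader',(246,289),(236,215)),('reel',(336,294),(273,262))]:print(n,tri(a,b))
for c,a,b in [('scene',(366,185),(359,201)),('top',(365,210),(346,220))]:print('plate',c,atz(c,a,.0475),atz(c,b,.0475))
print('hookseat',atz('scene',(293,155),.124),'hookbase',atz('scene',(291,189),0),atz('scene',(289,187),0))
print('stand',atz('scene',(364,198),0)); print('mouth',atz('scene',(254,250),.0775),atz('top',(246,200),.0775))
print('handle', atz('top',(247,198),.117),atz('scene',(258,233),.117))
s=cv2.imread('pics/scene0.png');t=cv2.imread('pics/top0.png')
A=cv2.resize(s[140:320,180:400],None,fx=3,fy=3,interpolation=2);B=cv2.resize(t[160:280,190:400],None,fx=3,fy=3,interpolation=2)
cv2.imwrite('pics/a.png',A[:540,:660]);cv2.imwrite('pics/b.png',B)
E
```

```text
handle (array([0.53 , 0.143, 0.12 ]), np.float64(0.007480034215969902))
mouth (array([0.536, 0.154, 0.07 ]), np.float64(0.0066409622290589995))
plate (array([ 0.521, -0.182,  0.057]), np.float64(0.0011434320497708394))
notch (array([ 0.492, -0.127,  0.058]), np.float64(0.0014734696035144028))
reader (array([ 0.512,  0.198, -0.004]), np.float64(0.004210423647877024))
reel (array([0.369, 0.076, 0.008]), np.float64(0.00796899646849431))
plate scene [ 0.528 -0.191  0.047] [ 0.5   -0.136  0.047]
plate top [ 0.524 -0.183  0.048] [ 0.493 -0.128  0.048]
hookseat [ 0.669 -0.077  0.124] hookbase [ 0.688 -0.078 -0.   ] [ 0.698 -0.079  0.   ]
stand [ 0.531 -0.192  0.   ]
mouth [0.528 0.156 0.078] [0.537 0.155 0.077]
handle [0.534 0.146 0.117] [0.529 0.14  0.117]
```

View pics/a.png

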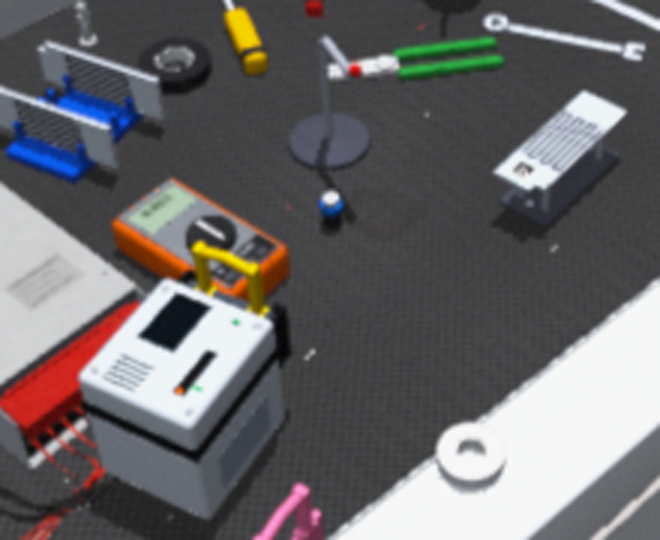

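View pics/b.png

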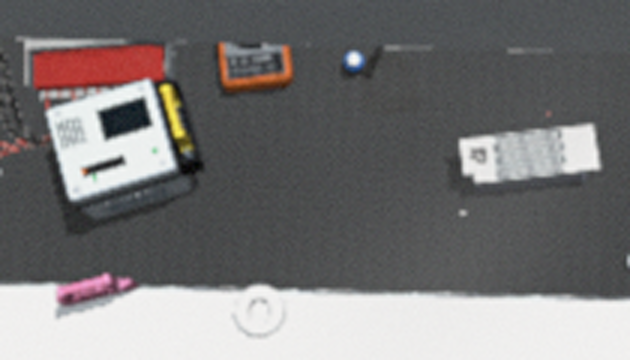

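The close crops confirm the yellow handle at the reader's mouth side: crop a (230,275), crop b (175,115). The pink one at (290,510) is rejected. In crop a the hook post base is at (330,140), its top at (325,40) and the red ball at (355,70). The plate's labelled, notched end points toward the reader, with the notch at crop b (465,178).

Run:
```python
from h import *
np.set_printoptions(precision=3,suppress=True)
tb=lambda x,y:(190+x/3,160+y/3); sa=lambda x,y:(180+x/3,140+y/3)
print('reader top corners top',[atz('top',tb(*p),.111) for p in[(45,110),(150,80),(185,175),(70,203)]])
print('reader top corners scene',[atz('scene',sa(*p),.111) for p in[(80,375),(165,280),(272,330),(192,445)]])
print('handle ends top',[atz('top',tb(*p),.137) for p in[(170,83),(183,150)]])
print('handle ends scene',[atz('scene',sa(*p),.142) for p in[(198,247),(262,272)]])
print('hook base',atz('scene',sa(330,140),.004),'posttop',atz('scene',sa(325,40),.122),'ball',atz('scene',sa(355,70),.133))
print('plate corners top',[atz('top',tb(*p),.05) for p in[(459,138),(475,183),(600,168),(596,124)]])
print('plate corners scene',[atz('scene',sa(*p),.05) for p in[(494,172),(545,187),(627,107),(585,90)]])
```

```text
reader top corners top [array([0.536, 0.262, 0.111]), array([0.567, 0.168, 0.111]), array([0.479, 0.131, 0.111]), array([0.451, 0.232, 0.111])]
reader top corners scene [array([0.535, 0.26 , 0.111]), array([0.565, 0.172, 0.111]), array([0.479, 0.147, 0.111]), array([0.441, 0.241, 0.111])]
handle ends top [array([0.557, 0.145, 0.137]), array([0.496, 0.13 , 0.137])]
handle ends scene [array([0.548, 0.152, 0.142]), array([0.501, 0.135, 0.142])]
hook base [ 0.693 -0.079  0.004] posttop [ 0.684 -0.074  0.122] ball [ 0.627 -0.057  0.133]
plate corners top [array([ 0.533, -0.119,  0.05 ]), array([ 0.49 , -0.135,  0.05 ]), array([ 0.507, -0.254,  0.05 ]), array([ 0.55, -0.25,  0.05])]
plate corners scene [array([ 0.531, -0.118,  0.05 ]), array([ 0.49 , -0.135,  0.05 ]), array([ 0.51 , -0.257,  0.05 ]), array([ 0.55 , -0.249,  0.05 ])]
```

```bash
cat >> h.py <<'E'
def goal(o,X,yaw):
    Rm=R.from_euler('xyz',o['tcp_rot'],degrees=True)
    d=Rm.inv().apply(np.array(X)-o['ee_pos']); dy=(yaw-o['tcp_rot'][2]+180)%360-180
    print('shift',np.round(d,4),'turn',round(-np.radians(dy),3))
E
python3 - <<'E'
from workcell import bot
from h import *
o,r,T=wrist(bot)
print(np.round(r['T_tool_cam'],3),r['camera_matrix'])
goal(o,(.50,.06,.26),-71)
print(proj('top',[[.69,-.08,0],[.657,-.067,.124],[.627,-.057,.133]]))
E
```

```text
[[ 0.     0.945  0.328  0.085]
 [ 1.    -0.    -0.001 -0.001]
 [-0.001  0.328 -0.945 -0.143]
 [ 0.     0.     0.     1.   ]] [[294.56011721   0.         323.39432457]
 [  0.         294.56011721 201.17721011]
 [  0.           0.           1.        ]]
shift [ 0.4737 -0.3791 -0.0287] turn 1.705
[[329.86143273 159.40477312]
 [326.22044489 155.9863013 ]
 [322.40284347 165.21062785]]
```

Emit:
{"fn": "arm_command", "kwargs": {"series": [[0.02,-0.016,-0.005,0.1],[0.055,-0.044,-0.01,0.24],[0.093,-0.075,-0.015,0.38],[0.131,-0.105,-0.02,0.52],[0.169,-0.135,-0.025,0.66]]}}

```text
time: 1.95
ee_pos: [0.3344, -0.3012, 0.2558]
tcp_rot: [180.0, -0.0, -10.3]
wrist_force: [0.9, -0.6, 0.2]
opening: 0.0858
grasp_force: 0.0
```

Run:
```python
from workcell import bot
from h import *
o=bot.get_obs();print(o['time'],o['ee_pos'],o['tcp_rot'],o['wrist_force'])
goal(o,(.50,.06,.26),-71)
```

```text
1.95 [ 0.33435909 -0.30123379  0.25577567] [ 1.79988398e+02 -3.09438297e-02 -1.02933421e+01] [ 0.89492522 -0.62847093  0.24942545]
shift [ 0.0984 -0.385  -0.0042] turn 1.06
```

Emit:
{"fn": "arm_command", "kwargs": {"series": [[0.012,-0.046,0,0.14],[0.024,-0.092,0,0.28],[0.036,-0.138,0,0.42],[0.048,-0.184,0,0.56],[0.059,-0.23,0,0.7]]}}

```text
time: 2.45
ee_pos: [0.3366, -0.2344, 0.2555]
tcp_rot: [-175.3, 0.3, -38.0]
wrist_force: [0.0, -0.2, -0.5]
opening: 0.0853
grasp_force: 0.0
```

Run:
```python
from workcell import bot
from h import *
o=bot.get_obs();print(o['time'],o['ee_pos'],o['tcp_rot'],o['wrist_force'])
goal(o,(.50,.06,.26),-71)
```

```text
2.45 [ 0.33660243 -0.23442818  0.25549163] [-175.33154368    0.30040317  -38.03106613] [ 0.02699875 -0.17126612 -0.52529916]
shift [-0.0527 -0.3318  0.0229] turn 0.575
```

Emit:
{"fn": "arm_command", "kwargs": {"series": [[0,-0.03,0,0.05],[-0.005,-0.06,0,0.1],[-0.01,-0.1,0,0.15],[-0.015,-0.14,0,0.2],[-0.02,-0.14,0,0.2]]}}

```text
time: 2.95
ee_pos: [0.287, -0.2491, 0.2647]
tcp_rot: [-173.0, 1.3, -46.1]
wrist_force: [0.5, -0.6, 1.2]
opening: 0.0856
grasp_force: 0.0
```

Run:
```python
from workcell import bot
from h import *
o=bot.get_obs();print(o['time'],o['ee_pos'],o['tcp_rot'],o['q'],o['qd'])
goal(o,(.50,.06,.26),-71)
```

```text
2.95 [ 0.28702805 -0.24914523  0.26467454] [-173.04901416    1.30834156  -46.10788443] [-46.16414556 -15.99483312  -5.73453891 101.57549249   6.94969788
 179.94333722] [-6.00626454 -9.08860384 -5.62527336  2.72988678 -5.09719832  0.04510541]
shift [-0.075  -0.3643  0.0509] turn 0.434
```

Emit:
{"fn": "arm_command", "kwargs": {"series": [[0,-0.02,0,-0.15],[-0.005,-0.05,0,-0.3],[-0.01,-0.08,0,-0.45],[-0.015,-0.11,0,-0.6],[-0.02,-0.14,0,-0.75]]}}

```text
time: 3.45
ee_pos: [0.3748, -0.1367, 0.2823]
tcp_rot: [-174.1, -3.8, -2.9]
wrist_force: [0.5, -0.7, 0.1]
opening: 0.0852
grasp_force: 0.0
```

Run:
```python
from workcell import bot
from h import *
o=bot.get_obs();print(o['time'],o['ee_pos'],o['tcp_rot'],o['q'],o['qd'])
goal(o,(.48,.04,.26),109)
```

```text
3.45 [ 0.37478295 -0.13668691  0.2822884 ] [-174.05378647   -3.84829097   -2.88924369] [-25.00064889 -15.45970022  -3.31044875 100.83020315   6.95573464
 157.76881921] [ 43.94528692   6.37192943   9.10420318  -2.73499605  -0.82395359
 -41.45982254]
shift [ 0.0945 -0.1778  0.0474] turn -1.953
```

Emit:
{"fn": "arm_command", "kwargs": {"series": [[0.01,-0.02,0.0,-0.14],[0.02,-0.04,0.0,-0.28],[0.03,-0.06,0.0,-0.42],[0.04,-0.075,0,-0.5],[0.04,-0.075,0,-0.5]]}}

```text
time: 3.95
ee_pos: [0.4185, -0.0643, 0.2925]
tcp_rot: [-176.6, -6.2, 25.7]
wrist_force: [-0.6, -0.5, 0.4]
opening: 0.0851
grasp_force: 0.0
```

Run:
```python
from workcell import bot
from h import *
o=bot.get_obs();print(o['time'],o['ee_pos'],o['tcp_rot'],o['q'],o['qd'])
print(R.from_euler('xyz',o['tcp_rot'],degrees=True).as_matrix()[:,2])
goal(o,(.48,.04,.26),109)
```

```text
3.95 [ 0.41848125 -0.06425977  0.2925318 ] [-176.5726798    -6.21390185   25.65237935] [-13.14213859 -13.1816682   -0.34515451 100.13891548   6.56260755
 141.17408054] [-2.36712413 -0.70801899 -0.98687988  0.65275801 -0.56762046  2.76206003]
[ 0.07151717  0.10066465 -0.99234667]
shift [ 0.0965 -0.0646  0.0472] turn -1.455
```

Run:
```python
from workcell import bot
from h import *
o=bot.get_obs()
goal(o,(.31,.13,.28),59);goal(o,(.19,.26,.28),92)
```

```text
shift [-0.015  -0.221   0.0242] turn -0.582
shift [-0.0666 -0.3902  0.0287] turn -1.158
```

Emit:
{"fn": "arm_command", "kwargs": {"series": [[-0.002,-0.03,0,-0.12],[-0.006,-0.075,0.005,-0.24],[-0.009,-0.12,0.01,-0.36],[-0.012,-0.165,0.015,-0.48],[-0.015,-0.21,0.02,-0.58]]}}

```text
time: 4.45
ee_pos: [0.3134, 0.1191, 0.2834]
tcp_rot: [179.4, -7.1, 58.9]
wrist_force: [0.4, 0.4, -0.4]
opening: 0.0858
grasp_force: 0.0
```

```bash
cat > st.py <<'E'
import sys
from workcell import bot
from h import *
o=bot.get_obs()
print(round(o['time'],2),np.round(o['ee_pos'],4),np.round(o['tcp_rot'],2),'q',np.round(o['q'],1),'F',np.round(o['wrist_force'],1),'open',round(o['opening'],4),round(o['grasp_force'],1))
print('z',np.round(R.from_euler('xyz',o['tcp_rot'],degrees=True).as_matrix()[:,2],3))
a=list(map(float,sys.argv[1:]))
for i in range(0,len(a),4): goal(o,a[i:i+3],a[i+3])
E
python3 st.py .19 .26 .28 92
```

```text
4.45 [0.3134 0.1191 0.2834] [179.41  -7.08  58.92] q [ 17.2 -27.9 -11.8 100.4   4.3 138.5] F [ 0.4  0.4 -0.4] open 0.0858 0.0
z [ 0.072  0.1   -0.992]
shift [ 0.0561 -0.1785  0.0086] turn -0.577
```

Emit:
{"fn": "arm_command", "kwargs": {"series": [[0.012,-0.036,0,-0.11],[0.023,-0.072,0.0,-0.22],[0.034,-0.108,0.005,-0.33],[0.045,-0.145,0.008,-0.44],[0.056,-0.178,0.008,-0.55]]}}

```text
time: 4.95
ee_pos: [0.1904, 0.2595, 0.2806]
tcp_rot: [175.8, -5.7, 90.7]
wrist_force: [1.5, 0.3, -0.3]
opening: 0.0854
grasp_force: 0.0
```

```bash
python3 st.py .145 .205 .28 109 .116 .163 .28 109 .07 .1 .28 109
```

```text
4.95 [0.1904 0.2595 0.2806] [175.81  -5.73  90.68] q [ 5.370e+01 -3.100e+01 -1.400e+01  1.000e+02  1.000e-01  1.432e+02] F [ 1.5  0.3 -0.3] open 0.0854 0.0
z [ 0.072  0.1   -0.992]
shift [-0.0538 -0.0455 -0.0082] turn -0.32
shift [-0.0952 -0.0747 -0.0145] turn -0.32
shift [-0.1574 -0.1208 -0.0241] turn -0.32
```

Emit:
{"fn": "arm_command", "kwargs": {"series": [[-0.025,-0.02,-0.004,-0.08],[-0.05,-0.04,-0.008,-0.16],[-0.075,-0.06,-0.012,-0.24],[-0.095,-0.075,-0.015,-0.32],[-0.095,-0.075,-0.015,-0.32]]}}

```text
time: 5.45
ee_pos: [0.1157, 0.1613, 0.2815]
tcp_rot: [174.1, -4.2, 108.9]
wrist_force: [-0.2, 0.9, 0.9]
opening: 0.0849
grasp_force: 0.0
```

```bash
python3 st.py .07 .1 .28 109
```

```text
5.45 [0.1157 0.1613 0.2815] [174.12  -4.21 108.9 ] q [ 54.3 -46.8 -20.8 108.7   0.  125.7] F [-0.2  0.9  0.9] open 0.0849 0.0
z [ 0.073  0.102 -0.992]
shift [-0.0432 -0.0626 -0.0082] turn -0.002
```

Emit:
{"fn": "arm_command", "kwargs": {"series": [[-0.008,-0.012,-0.002,0],[-0.016,-0.025,-0.003,0],[-0.024,-0.037,-0.005,0],[-0.032,-0.05,-0.007,0],[-0.043,-0.063,-0.008,0]]}}

```text
time: 5.95
ee_pos: [0.0874, 0.1268, 0.3006]
tcp_rot: [176.0, -2.8, 108.8]
wrist_force: [-0.7, -1.1, 0.5]
opening: 0.0853
grasp_force: 0.0
```

```bash
python3 st.py .07 .1 .28 109
```

```text
5.95 [0.0874 0.1268 0.3006] [176.02  -2.82 108.76] q [ 5.57e+01 -4.84e+01 -1.86e+01  1.15e+02 -1.00e-01  1.27e+02] F [-0.7 -1.1  0.5] open 0.0853 0.0
z [ 0.05   0.069 -0.996]
shift [-0.0208 -0.0264  0.0178] turn -0.004
```

Emit:
{"fn": "arm_command", "kwargs": {"series": [[-0.012,-0.016,0.005,0],[-0.024,-0.032,0.01,0],[-0.036,-0.048,0.015,0],[-0.048,-0.064,0.02,0],[-0.06,-0.08,0.025,0]]}}

```text
time: 6.45
ee_pos: [0.0702, 0.1026, 0.3123]
tcp_rot: [178.2, -1.2, 108.6]
wrist_force: [-0.8, 0.7, -0.4]
opening: 0.0851
grasp_force: 0.0
```

```bash
python3 st.py .07 .1 .28 109
```

```text
6.45 [0.0702 0.1026 0.3123] [178.17  -1.17 108.64] q [ 56.  -48.5 -16.9 119.5  -0.2 127.4] F [-0.8  0.7 -0.4] open 0.0851 0.0
z [ 0.024  0.03  -0.999]
shift [-0.003  -0.002   0.0322] turn -0.006
```

Tilt is down to 2.2°, so I need about 80% of that step again.

Emit:
{"fn": "arm_command", "kwargs": {"series": [[-0.01,-0.013,0.004,0],[-0.02,-0.026,0.008,0],[-0.03,-0.039,0.012,0],[-0.04,-0.052,0.016,0],[-0.05,-0.06,0.02,0]]}}

```text
time: 6.95
ee_pos: [0.0574, 0.0752, 0.3258]
tcp_rot: [-179.7, 0.3, 108.7]
wrist_force: [-0.1, -0.2, 0.2]
opening: 0.085
grasp_force: 0.0
```

```bash
python3 st.py .20 .25 .29 109 .35 .20 .28 109
```

```text
6.95 [0.0574 0.0752 0.3258] [-179.69    0.27  108.73] q [ 52.8 -48.5 -15.  124.   -0.  124. ] F [-0.1 -0.2  0.2] open 0.085 0.0
z [-0.004 -0.006 -1.   ]
shift [0.1199 0.1913 0.0342] turn -0.005
shift [0.0244 0.3174 0.044 ] turn -0.005
```

Emit:
{"fn": "arm_command", "kwargs": {"series": [[0.003,0.025,0.005,0],[0.009,0.07,0.012,0],[0.016,0.12,0.02,0],[0.022,0.17,0.028,0],[0.028,0.213,0.036,0]]}}

```text
time: 7.45
ee_pos: [0.2527, 0.1702, 0.2878]
tcp_rot: [-179.7, 0.3, 108.6]
wrist_force: [-0.2, 0.8, 1.0]
opening: 0.0857
grasp_force: 0.0
```

```bash
python3 st.py .49 .14 .27 109 .527 .1395 .25 109
```

```text
7.45 [0.2527 0.1702 0.2878] [-179.71    0.26  108.56] q [ 34.1 -25.6  -9.5 106.4  -0.2 105.6] F [-0.2  0.8  1. ] open 0.0857 0.0
z [-0.003 -0.006 -1.   ]
shift [-0.1041  0.2154  0.0172] turn -0.008
shift [-0.1162  0.2505  0.0371] turn -0.008
```

Emit:
{"fn": "arm_command", "kwargs": {"series": [[-0.02,0.04,0.005,0],[-0.043,0.087,0.012,0],[-0.065,0.134,0.018,0],[-0.087,0.18,0.024,0],[-0.108,0.225,0.03,0]]}}

```text
time: 7.95
ee_pos: [0.4939, 0.1392, 0.258]
tcp_rot: [-179.7, 0.2, 108.6]
wrist_force: [-0.5, 0.4, 0.7]
opening: 0.0854
grasp_force: 0.0
```

Run:
```python
from workcell import bot
from h import *
o,r,T=wrist(bot,'pics/w1.png')
np.set_printoptions(precision=3,suppress=True)
print(o['ee_pos'],o['tcp_rot'])
for t,z in [('shutter_handle',.117),('shutter_loop',.134),('reader_mouth',.0775),('reader',0)]:
    for d in bot.mark_of('wrist',t)[:2]: print(t,d['location'],round(d['confidence'],2),wz(r,T,d['location'],z))
```

```text
[0.494 0.139 0.258] [-179.679    0.248  108.601]
shutter_handle [359.8, 196.6] 0.78 [0.531 0.142 0.117]
shutter_handle [252.1, 68.6] 0.56 [0.398 0.223 0.117]
shutter_loop [366.4, 203.2] 0.95 [0.535 0.142 0.134]
shutter_loop [245.8, 68.1] 0.92 [0.397 0.221 0.134]
reader_mouth [355.7, 173.8] 0.76 [0.526 0.155 0.078]
reader [355.9, 124.4] 0.95 [0.516 0.202 0.   ]
```

View pics/w1.png

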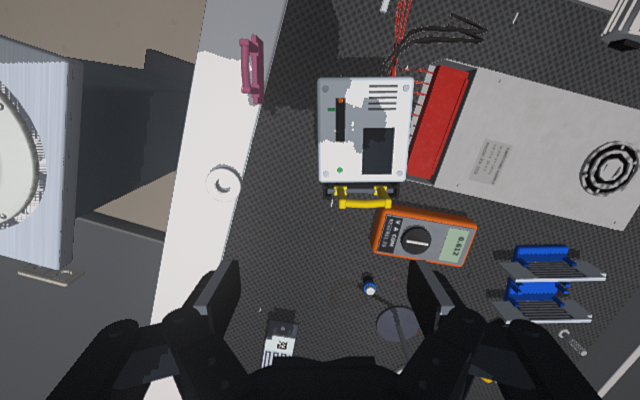

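The wrist view shows the reader square to the hand, with the yellow bar from (340,205) to (392,203). Pink is at (252,70), the multimeter at (425,237), the fitting at (370,288) and the hook base at (397,322).

Run:
```python
from workcell import bot
from h import *
np.set_printoptions(precision=4,suppress=True)
o,r,T=wrist(bot)
P=[wz(r,T,p,.138) for p in[(340,205),(392,203)]];print(P,np.degrees(np.arctan2(*(P[0]-P[1])[1::-1])))
print([wz(r,T,p,.111) for p in[(318,78),(411,77),(411,184),(320,184)]])
print('seat',[wz(r,T,d['location'],.124) for d in bot.mark_of('wrist','hook_seat')[:2]],'base',wz(r,T,(397,322),0), 'fit',wz(r,T,(369,287),.02))
goal(o,(.532,.142,.16),108.6); goal(o,(.532,.142,.110),108.6)
```

```text
[array([0.5091, 0.1345, 0.138 ]), array([0.555 , 0.1522, 0.138 ])] -158.85396477911556
[array([0.4532, 0.2349, 0.111 ]), array([0.5328, 0.2626, 0.111 ]), array([0.5744, 0.1703, 0.111 ]), array([0.4866, 0.1405, 0.111 ])]
seat [array([0.4915, 0.1872, 0.124 ])] base [ 0.6934 -0.0775  0.    ] fit [ 0.6155 -0.0156  0.02  ]
shift [-0.0104  0.0396  0.0979] turn 0.0
shift [-0.0102  0.0399  0.1479] turn 0.0
```

Emit:
{"fn": "arm_command", "kwargs": {"series": [[-0.003,0.01,0.02,0],[-0.006,0.02,0.05,-0.01],[-0.009,0.03,0.08,-0.02],[-0.0105,0.04,0.105,-0.02],[-0.0105,0.04,0.12,-0.02]]}}

```text
time: 8.8
ee_pos: [0.5322, 0.1425, 0.1375]
tcp_rot: [-179.7, 0.2, 109.8]
wrist_force: [-1.3, 0.4, -0.3]
opening: 0.085
grasp_force: 0.0
```

Run:
```python
from workcell import bot
from h import *
np.set_printoptions(precision=4,suppress=True)
o,r,T=wrist(bot,'pics/w2.png')
print(o['ee_pos'],o['tcp_rot'])
for t,z in [('shutter_handle',.117),('shutter_loop',.134)]:
    for d in bot.mark_of('wrist',t)[:2]: print(t,d['location'],round(d['confidence'],2),wz(r,T,d['location'],z))
im=r['color'];hsv=cv2.cvtColor(im,cv2.COLOR_BGR2HSV);m=cv2.inRange(hsv,(22,150,120),(33,255,255))
n,l,s,c=cv2.connectedComponentsWithStats(m)
for i in range(1,n):
    if s[i,4]>60:print(s[i],c[i])
goal(o,(.532,.142,.110),110)
```

```text
[0.5322 0.1425 0.1375] [-179.7175    0.2474  109.8214]
shutter_handle [153.1, 32.4] 0.76 [0.4144 0.223  0.117 ]
shutter_handle [322.8, 245.3] 0.69 [0.5321 0.1416 0.117 ]
shutter_loop [322.7, 262.4] 0.89 [0.5328 0.1399 0.134 ]
shutter_loop [135.2, 25.6] 0.71 [0.4159 0.223  0.134 ]
[ 281  255   90   16 1054] [326.2078 262.5427]
shift [-0.0003 -0.0002  0.0275] turn -0.003
```

Emit:
{"fn": "arm_command", "kwargs": {"series": [[0,0,0.01,0],[-0.001,0,0.02,0],[-0.001,0,0.026,0],[-0.001,0,0.026,0],[-0.001,0,0.026,0]]}}

```text
time: 9.45
ee_pos: [0.5331, 0.141, 0.1124]
tcp_rot: [-179.7, 0.2, 109.8]
wrist_force: [1.1, 0.2, -0.2]
opening: 0.0852
grasp_force: 0.0
```

Emit:
{"fn": "arm_command", "kwargs": {"series": [[0,0,0,0],[0,0,0,0],[0,0,0,0],[0,0,0,0],[0,0,0,0]], "hand": 0.04, "grip_force": 40}}

```text
time: 9.95
ee_pos: [0.5334, 0.1411, 0.1129]
tcp_rot: [-179.8, 0.3, 109.8]
wrist_force: [0.1, -0.2, 4.8]
opening: 0.0493
grasp_force: 41.7
```

Emit:
{"fn": "arm_command", "kwargs": {"series": [[0,0,-0.01,0],[0,0,-0.025,0],[0,0,-0.045,0],[0,0,-0.065,0],[0,0,-0.08,0]]}}

```text
time: 10.45
ee_pos: [0.5337, 0.1416, 0.1949]
tcp_rot: [-179.8, 0.3, 109.8]
wrist_force: [-0.4, -0.2, 0.3]
opening: 0.0491
grasp_force: 41.5
```

```bash
python3 - <<'E'
from h import *
u=np.array([.627-.690,-.057+.077]);u/=np.linalg.norm(u);print(u)
E
python3 st.py .58 .0 .19 162.5
```

```text
[-0.95312427  0.30257913]
10.45 [0.5337 0.1416 0.1949] [-179.82    0.26  109.78] q [15.   4.8  5.9 91.2 -0.3 85.2] F [-0.4 -0.2  0.3] open 0.0491 41.5
z [-0.001 -0.005 -1.   ]
shift [-0.1489 -0.0043  0.0056] turn -0.92
```

```bash
python3 st.py .6 .04 .2 152
```

```text
10.45 [0.5337 0.1416 0.1949] [-179.82    0.26  109.78] q [15.   4.8  5.9 91.2 -0.3 85.2] F [-0.4 -0.2  0.3] open 0.0491 41.5
z [-0.001 -0.005 -1.   ]
shift [-0.1181  0.028  -0.0046] turn -0.737
```

Emit:
{"fn": "arm_command", "kwargs": {"series": [[-0.02,0.003,0,-0.14],[-0.045,0.007,0,-0.28],[-0.07,0.012,0,-0.42],[-0.095,0.017,0,-0.56],[-0.12,0.022,-0.004,-0.7]]}}

```text
time: 10.95
ee_pos: [0.5951, 0.0352, 0.1976]
tcp_rot: [-179.6, 0.0, 150.2]
wrist_force: [0.7, -0.1, -0.1]
opening: 0.0491
grasp_force: 41.6
```

Run:
```python
from workcell import bot
from h import *
np.set_printoptions(precision=4,suppress=True)
o,r,T=wrist(bot,'pics/w3.png')
print(o['ee_pos'],o['tcp_rot'],o['grasp_force'])
for t,z in [('hook_seat',.124),('hook',0),('shutter_handle',.2)]:
    for d in bot.mark_of('wrist',t)[:2]: print(t,d['location'],round(d['confidence'],2),wz(r,T,d['location'],z))
print(wproj(r,T,[[.69,-.077,0],[.657,-.067,.124],[.625,-.056,.133]]))
```

```text
[0.5951 0.0352 0.1976] [-179.625     0.0049  150.2179] 41.555455634370446
hook_seat [263.5, 317.8] 0.86 [ 0.6565 -0.0625  0.124 ]
hook [288.9, 275.8] 0.93 [ 0.6923 -0.0752  0.    ]
shutter_handle [323.8, 261.6] 0.98 [0.5941 0.0363 0.2   ]
shutter_handle [323.7, 287.5] 0.4 [0.6085 0.0281 0.2   ]
[[286.8536 275.0546]
 [259.7365 320.1965]
 [247.1507 295.6044]]
```

View pics/w3.png

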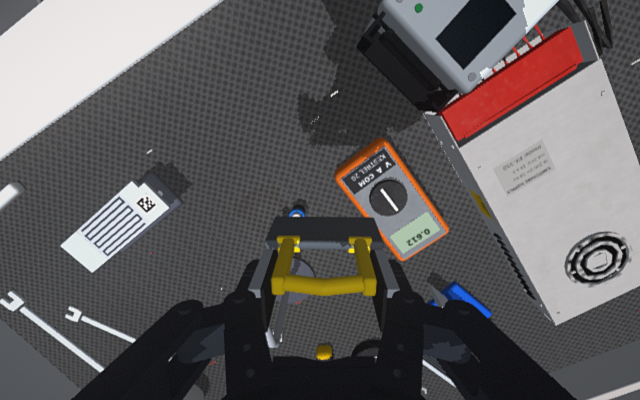

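```bash
python3 st.py .59 -.042 .16 162
```

```text
11.15 [0.5949 0.0358 0.1975] [-1.7964e+02  2.0000e-02  1.4970e+02] q [ 3.6 11.  13.  92.2 -0.3 33.9] F [-1. -0.  0.] open 0.0491 41.6
z [-0.003 -0.006 -1.   ]
shift [-0.0351 -0.0694  0.0379] turn -0.215
```

Emit:
{"fn": "arm_command", "kwargs": {"series": [[-0.008,-0.016,0,-0.05],[-0.017,-0.034,0.005,-0.1],[-0.026,-0.052,0.015,-0.16],[-0.035,-0.0695,0.028,-0.215],[-0.035,-0.0695,0.04,-0.215]]}}

```text
time: 11.65
ee_pos: [0.5896, -0.0426, 0.1573]
tcp_rot: [-179.6, -0.0, 162.1]
wrist_force: [0.1, 0.9, -0.6]
opening: 0.0493
grasp_force: 41.6
```

```bash
python3 st.py .59 -.042 .124 162
python3 - <<'E'
from workcell import bot
from h import *
np.set_printoptions(precision=4,suppress=True)
o,r,T=wrist(bot)
for c in ('wrist','scene'):
  if c=='scene':
    s=bot.camera('scene')['color'];cv2.imwrite('pics/s2.png',cv2.resize(s[130:230,220:360],None,fx=4,fy=4,interpolation=2))
  for t,z in [('hook_seat',.124),('hook',0),('shutter_loop',.184)]:
    for d in bot.mark_of(c,t)[:2]: print(c,t,d['location'],round(d['confidence'],2),wz(r,T,d['location'],z) if c=='wrist' else atz('scene',d['location'],z))
E
```

```text
11.65 [ 0.5896 -0.0426  0.1573] [-1.7962e+02 -5.0000e-02  1.6209e+02] q [-4.   9.9  7.3 87.6 -0.4 13.9] F [ 0.1  0.9 -0.6] open 0.0493 41.6
z [-0.003 -0.006 -1.   ]
shift [-0.0002  0.0009  0.0333] turn 0.002
wrist hook_seat [322.5, 324.4] 0.8 [ 0.6586 -0.0655  0.124 ]
wrist hook [324.6, 270.6] 0.64 [ 0.6899 -0.0744  0.    ]
wrist shutter_loop [324.9, 286.6] 0.83 [ 0.5876 -0.0406  0.184 ]
scene hook_seat [292.5, 157.1] 0.83 [ 0.6636 -0.0703  0.124 ]
scene hook_seat [367.0, 197.5] 0.53 [ 0.4421 -0.0945  0.124 ]
scene hook [289.0, 186.4] 0.68 [ 0.6995 -0.081   0.    ]
scene shutter_loop [270.7, 310.4] 0.67 [0.3278 0.2608 0.184 ]
scene shutter_loop [301.9, 157.1] 0.59 [ 0.5888 -0.037   0.184 ]
```

View pics/s2.png

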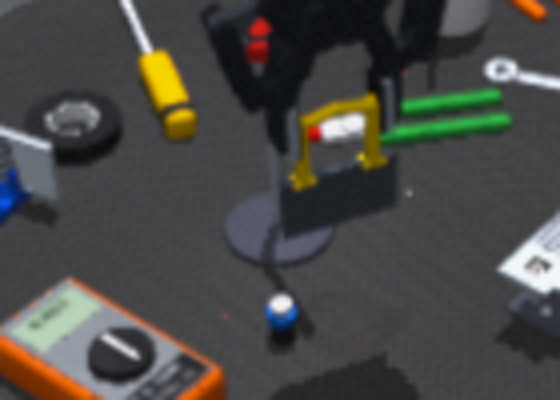

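The view shows the shutter held upright at (335,190), with the hook's red ball at (315,130) just behind its opening and the post and base at (280,225). The alignment is good.

Emit:
{"fn": "arm_command", "kwargs": {"series": [[0,0,0.012,0],[0,0,0.025,0],[0,0,0.034,0],[-0.01,0,0.034,0],[-0.022,0,0.034,0]]}}

```text
time: 12.55
ee_pos: [0.6112, -0.0489, 0.1229]
tcp_rot: [-179.6, -0.1, 162.2]
wrist_force: [0.4, -0.1, -0.1]
opening: 0.0494
grasp_force: 41.6
```

Emit:
{"fn": "arm_command", "kwargs": {"series": [[-0.01,0,0,0],[-0.02,0,0,0],[-0.03,0,0,0],[-0.04,0,0,0],[-0.05,0,0,0]]}}

```text
time: 13.05
ee_pos: [0.6593, -0.0644, 0.1231]
tcp_rot: [-179.6, -0.1, 162.2]
wrist_force: [0.0, -0.1, -0.4]
opening: 0.0486
grasp_force: 41.6
```

```bash
python3 st.py .6586 -.0655 .103 162
```

```text
13.05 [ 0.6593 -0.0644  0.1231] [-1.7963e+02 -7.0000e-02  1.6220e+02] q [-5.4 20.  15.7 85.9 -0.3 12.4] F [ 0.  -0.1 -0.4] open 0.0486 41.6
z [-0.003 -0.006 -1.   ]
shift [ 0.0003 -0.0012  0.0201] turn 0.003
```

Emit:
{"fn": "arm_command", "kwargs": {"series": [[0,0,0.008,0],[0,0,0.015,0],[0,0,0.018,0],[0,0,0.02,0],[0,0,0.022,0]]}}

```text
time: 13.55
ee_pos: [0.658, -0.064, 0.1027]
tcp_rot: [-179.6, -0.0, 162.2]
wrist_force: [-7.3, 1.1, 17.3]
opening: 0.0495
grasp_force: 43.3
```

```bash
python3 st.py
```

```text
13.55 [ 0.658  -0.064   0.1027] [-1.7964e+02 -3.0000e-02  1.6221e+02] q [-5.4 19.8 13.3 83.6 -0.3 12.4] F [-7.3  1.1 17.3] open 0.0495 43.3
z [-0.002 -0.006 -1.   ]
```

Emit:
{"fn": "arm_command", "kwargs": {"series": [[0,0,-0.001,0],[0,0,-0.0015,0],[0,0,-0.0015,0],[0,0,-0.0015,0],[0,0,-0.0015,0]], "grip_force": 20}}

```text
time: 14.05
ee_pos: [0.6584, -0.0641, 0.103]
tcp_rot: [-179.6, -0.1, 162.2]
wrist_force: [-2.5, -0.4, 5.8]
opening: 0.049
grasp_force: 42.1
```

Emit:
{"fn": "arm_command", "kwargs": {"series": [[0,0,0,0],[0,0,0,0],[0,0,0,0],[0,0,0,0],[0,0,-0.01,0]], "hand": 0.085}}

```text
time: 14.55
ee_pos: [0.6577, -0.064, 0.1114]
tcp_rot: [-179.6, -0.2, 162.2]
wrist_force: [-0.1, 0.7, -0.4]
opening: 0.0847
grasp_force: 0.0
```

Emit:
{"fn": "arm_command", "kwargs": {"series": [[0,0,-0.01,0],[0,0,-0.03,0],[0,0,-0.055,0],[0,0,-0.08,0],[0,0,-0.095,0]]}}

```text
time: 15.05
ee_pos: [0.6592, -0.0636, 0.2113]
tcp_rot: [-179.7, 0.1, 162.2]
wrist_force: [0.4, -0.2, -0.3]
opening: 0.085
grasp_force: 0.0
```

```bash
python3 st.py .531 -.215 .2 98
python3 - <<'E'
from workcell import bot
from h import *
np.set_printoptions(precision=4,suppress=True)
s=bot.camera('scene')['color'];cv2.imwrite('pics/s3.png',cv2.resize(s[130:230,220:400],None,fx=4,fy=4,interpolation=2))
for t in('shutter_loop','plate_center','plate_notch'):print(t,[(d['location'],round(d['confidence'],2)) for d in bot.mark_of('scene',t)[:2]])
E
```

```text
15.05 [ 0.6592 -0.0636  0.2113] [-1.7967e+02  1.3000e-01  1.6220e+02] q [-5.4 20.8 26.6 95.7 -0.3 12.4] F [ 0.4 -0.2 -0.3] open 0.085 0.0
z [ 0.    -0.006 -1.   ]
shift [ 0.0758 -0.1833  0.0121] turn 1.121
shutter_loop [([272.6, 313.7], 0.83), ([292.3, 156.0], 0.74)]
plate_center [([367.5, 187.7], 0.88)]
plate_notch [([359.3, 199.8], 0.89), ([245.3, 285.6], 0.28)]
```

View pics/s3.png

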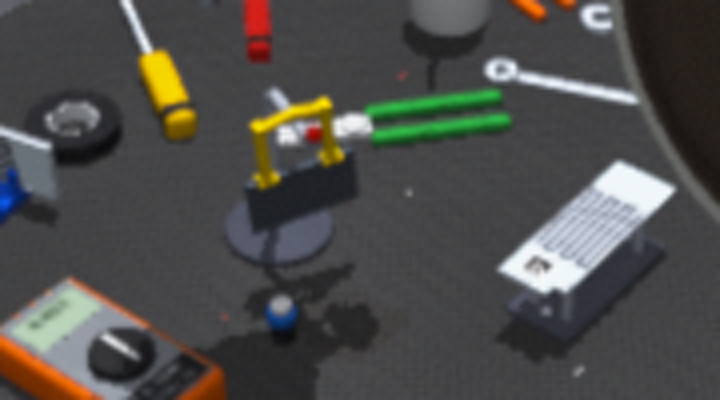

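The scene view shows the shutter hanging on the hook by its yellow bar at (300,150), the ball at (315,132), and the fitting and multimeter untouched. The next job is the plate.

Emit:
{"fn": "arm_command", "kwargs": {"series": [[0.015,-0.035,0,0.13],[0.03,-0.07,0,0.27],[0.045,-0.107,0,0.41],[0.06,-0.145,0,0.55],[0.075,-0.183,0.005,0.68]]}}

```text
time: 15.75
ee_pos: [0.53, -0.2158, 0.2031]
tcp_rot: [-179.6, 0.1, 122.9]
wrist_force: [0.4, -1.5, 0.3]
opening: 0.0847
grasp_force: 0.0
```

Emit:
{"fn": "arm_command", "kwargs": {"series": [[0,0,0.01,0.13],[0,0,0.025,0.26],[0,0,0.04,0.38],[0,0,0.05,0.44],[0,0,0.05,0.44]]}}

```text
time: 16.25
ee_pos: [0.53, -0.2148, 0.1512]
tcp_rot: [-179.6, 0.2, 98.0]
wrist_force: [-0.9, -0.5, -0.6]
opening: 0.0849
grasp_force: 0.0
```

Run:
```python
from workcell import bot
from h import *
np.set_printoptions(precision=4,suppress=True)
o,r,T=wrist(bot,'pics/w4.png')
print(o['time'],o['ee_pos'],o['tcp_rot'])
for t,z in [('plate_center',.05),('plate_notch',.0475),('stand',0)]:
    for d in bot.mark_of('wrist',t)[:2]: print(t,d['location'],round(d['confidence'],2),wz(r,T,d['location'],z))
```

```text
16.25 [ 0.53   -0.2148  0.1512] [-179.5686    0.1839   97.98  ]
plate_center [318.3, 167.8] 0.85 [ 0.5207 -0.1861  0.05  ]
plate_notch [295.3, 91.3] 0.62 [ 0.4946 -0.1286  0.0475]
```

View pics/w4.png

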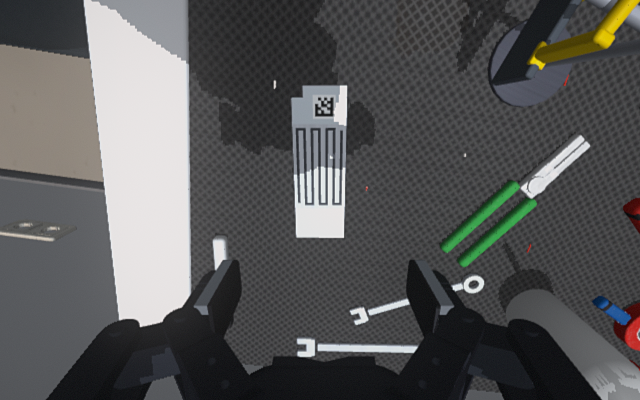

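The plate's corners are at about (347,86), (344,238) and (296,238), with the notch at (297,92) and the label at (324,106), label end up in the picture.

Run:
```python
from workcell import bot
from h import *
np.set_printoptions(precision=4,suppress=True)
o,r,T=wrist(bot)
A,B,C,D=[wz(r,T,p,.05)[:2] for p in[(347,86),(344,238),(296,238),(292,98)]]
u=(A-B+ (D-C))/2; print(A,B,C,D,'len',np.linalg.norm(A-B),np.linalg.norm(B-C),np.degrees(np.arctan2(*(A-B)[::-1])),np.degrees(np.arctan2(*(D-C)[::-1])))
c=(A+C)/2;print('center',c)
yaw=np.degrees(np.arctan2(*u[::-1]));print(yaw);e=u/np.linalg.norm(u);g=c-.034*e;print(g)
goal(o,(*g,.0285),yaw)
```

```text
[ 0.5357 -0.1197] [ 0.5551 -0.2499] [ 0.5109 -0.2563] [ 0.4941 -0.1345] len 0.13165854121828025 0.04463869619457472 98.46646584594924 97.84834899337271
center [ 0.5233 -0.188 ]
98.16801514336973
[ 0.5281 -0.2216]
shift [-0.0053 -0.0036  0.1259] turn -0.001
```

Emit:
{"fn": "arm_command", "kwargs": {"series": [[-0.001,-0.001,0.02,0],[-0.002,-0.002,0.05,0],[-0.003,-0.003,0.08,0],[-0.004,-0.0035,0.105,0],[-0.004,-0.0035,0.123,0]]}}

```text
time: 17.0
ee_pos: [0.5275, -0.2203, 0.0296]
tcp_rot: [-179.7, 0.3, 98.1]
wrist_force: [-0.4, -0.5, 0.3]
opening: 0.0847
grasp_force: 0.0
```

Emit:
{"fn": "arm_command", "kwargs": {"series": [[0,0,0,0],[0,0,0,0],[0,0,0,0],[0,0,0,0],[0,0,0,0]], "hand": 0.03, "grip_force": 50}}

```text
time: 17.5
ee_pos: [0.5289, -0.2207, 0.033]
tcp_rot: [-179.9, 0.4, 98.0]
wrist_force: [0.3, 1.7, 6.5]
opening: 0.0429
grasp_force: 51.1
```

```bash
python3 st.py
```

```text
17.5 [ 0.5289 -0.2207  0.033 ] [-179.92    0.39   98.05] q [-22.5   8.8  -7.7  73.4  -0.4  59.5] F [0.3 1.7 6.5] open 0.0429 51.1
z [-0.    -0.007 -1.   ]
```

Emit:
{"fn": "arm_command", "kwargs": {"series": [[0,0,-0.01,0],[0,0,-0.025,0],[0,0,-0.045,0],[0,0,-0.065,0],[0,0,-0.08,0]]}}

```text
time: 18.0
ee_pos: [0.5286, -0.2201, 0.1137]
tcp_rot: [-179.9, 0.4, 98.0]
wrist_force: [0.4, 0.4, -0.5]
opening: 0.0424
grasp_force: 50.9
```

```bash
python3 st.py .53 -.02 .112 110 .58 .015 .112 110
```

```text
18.0 [ 0.5286 -0.2201  0.1137] [-179.88    0.36   98.03] q [-22.4   7.3  -0.4  82.2  -0.4  59.6] F [ 0.4  0.4 -0.5] open 0.0424 50.9
z [-0.001 -0.007 -1.   ]
shift [0.1979 0.0293 0.0003] turn -0.209
shift [0.2256 0.0837 0.    ] turn -0.209
```

Emit:
{"fn": "arm_command", "kwargs": {"series": [[0.03,0.004,0,-0.03],[0.07,0.01,0,-0.08],[0.115,0.016,0,-0.13],[0.16,0.022,0,-0.18],[0.19,0.035,0,-0.209]]}}

```text
time: 18.5
ee_pos: [0.5357, -0.0245, 0.111]
tcp_rot: [-179.8, 0.2, 110.2]
wrist_force: [0.2, -1.1, -1.1]
opening: 0.0425
grasp_force: 50.8
```

```bash
python3 st.py .58 .0 .11 110
python3 - <<'E'
from workcell import bot
from h import *
np.set_printoptions(precision=4,suppress=True)
o,r,T=wrist(bot,'pics/w5.png')
print(o['ee_pos'],o['tcp_rot'])
for t,z in [('reader_mouth',.0775),('reader',0),('plate_center',.13),('plate_notch',.13)]:
    for d in bot.mark_of('wrist',t)[:2]: print(t,d['location'],round(d['confidence'],2),wz(r,T,d['location'],z))
E
```

```text
18.5 [ 0.5357 -0.0245  0.111 ] [-179.75    0.25  110.17] q [-2.5  2.5 -5.8 81.8 -0.3 67.4] F [ 0.2 -1.1 -1.1] open 0.0425 50.8
z [-0.003 -0.006 -1.   ]
shift [0.0077 0.0501 0.0008] turn 0.003
[ 0.5357 -0.0245  0.111 ] [-179.7541    0.2473  110.1663]
plate_center [325.5, 210.2] 0.74 [0.5236 0.0113 0.13  ]
plate_notch [276.8, 71.0] 0.78 [0.4861 0.0587 0.13  ]
```

View pics/w5.png

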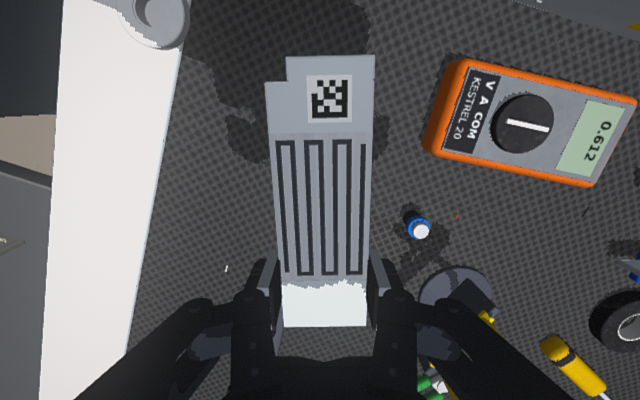

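The plate sits straight in the fingers, label up, notch at (276,70). Corners are (375,55), (367,325), (283,325), (265,82) and (287,57). Next I rise and move over the reader to measure it.

```bash
cat > pl.py <<'E'
from h import *
def plate_in_tool(r,px):  # px: A(right,front) B C D(left side at notch) E(front at notch); returns plate pose in tool
    O=np.array([[.065,-.022,.0025],[-.065,-.022,.0025],[-.065,.022,.0025],[.056,.022,.0025],[.065,.013,.0025]])
    ok,rv,tv=cv2.solvePnP(O,np.array(px,float),r['camera_matrix'],None)
    F=np.diag([1,-1,-1,1.]);M=np.eye(4);M[:3,:3]=cv2.Rodrigues(rv)[0];M[:3,3]=tv[:,0]
    e=cv2.projectPoints(O,rv,tv,r['camera_matrix'],None)[0][:,0]-px
    return np.array(r['T_tool_cam'])@F@M,e
E
python3 - <<'E'
from workcell import bot
from pl import *
np.set_printoptions(precision=4,suppress=True)
r=bot.camera('wrist')
P,e=plate_in_tool(r,[(375,55),(367,325),(283,325),(265,82),(287,57)])
print(P,e.round(1).tolist())
E
python3 st.py .56 .07 .18 110
```

```text
[[ 0.9997 -0.0194  0.0153  0.0359]
 [-0.0192 -0.9997 -0.0171 -0.0004]
 [ 0.0156  0.0168 -0.9997 -0.0127]
 [ 0.      0.      0.      1.    ]] [[0.1, -0.1], [-0.8, 0.1], [0.7, 0.2], [0.6, -0.1], [-0.6, -0.0]]
18.8 [ 0.5363 -0.0275  0.1102] [-179.72    0.27  109.96] q [-2.7  2.7 -5.7 81.8 -0.4 67.3] F [-0.1  0.1 -0.3] open 0.0427 50.9
z [-0.003 -0.006 -1.   ]
shift [ 0.0832  0.0553 -0.0704] turn -0.001
```

Emit:
{"fn": "arm_command", "kwargs": {"series": [[0,0.01,-0.02,0],[0.01,0.025,-0.045,0],[0.03,0.04,-0.065,0],[0.055,0.05,-0.07,0],[0.083,0.055,-0.07,0]]}}

```text
time: 19.3
ee_pos: [0.5608, 0.0698, 0.1804]
tcp_rot: [-179.8, 0.3, 109.8]
wrist_force: [0.5, -0.0, -0.8]
opening: 0.0424
grasp_force: 51.0
```

Run:
```python
from workcell import bot
from h import *
np.set_printoptions(precision=4,suppress=True)
o,r,T=wrist(bot,'pics/w6.png')
print(o['time'],o['ee_pos'],o['tcp_rot'])
for t,z in [('reader_mouth',.0775),('reader',0),('plate_center',.2)]:
    for d in bot.mark_of('wrist',t)[:2]: print(t,d['location'],round(d['confidence'],2),wz(r,T,d['location'],z))
np.save('w6T.npy',T);print(wproj(r,T,[[.4866,.1405,.111],[.5744,.1703,.111]]))
```

```text
19.3 [0.5608 0.0698 0.1804] [-179.8166    0.2818  109.8414]
reader_mouth [154.0, 117.6] 0.17 [0.4082 0.0894 0.0775]
plate_center [324.8, 209.2] 0.68 [0.5484 0.1063 0.2   ]
[[255.822   87.7827]
 [393.5871  90.6493]]
```

View pics/w6.png

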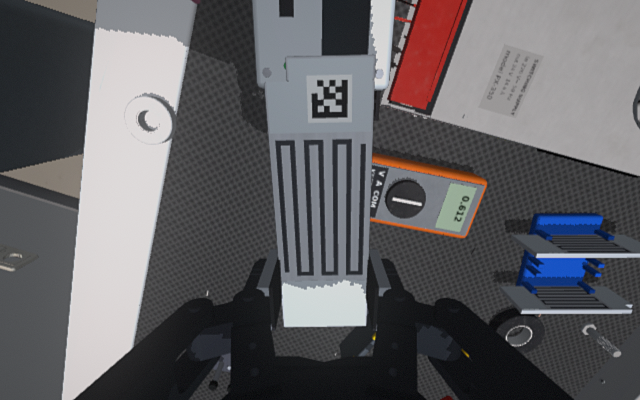

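I viewed w6, which was my 11th picture. The limit is 10, so I have gone one over and will view no more. It shows the reader's box edges at about columns 256 and 390, row 80, with the plate over its front. From here I work numerically.

Run:
```python
import cv2,numpy as np
im=cv2.imread('pics/w6.png')
for y in (20,50,75): print(y,'L',im[y,246:266].mean(1).astype(int).tolist(),'R',[tuple(map(int,p)) for p in im[y,380:402:2]])
for x in (262,268,275,380,385): print(x,im[70:110:2,x].mean(1).astype(int).tolist())
w=cv2.imread('pics/w1.png')
for y in (95,130,165): print(y,'L',w[y,310:326].mean(1).astype(int).tolist(),'R',w[y,402:418].mean(1).astype(int).tolist())
for x in (328,340,385,400): print(x,'front',w[172:196,x].mean(1).astype(int).tolist(),'back',w[70:88,x].mean(1).astype(int).tolist())
```

```text
20 L [48, 48, 48, 49, 45, 41, 44, 77, 115, 120, 127, 133, 140, 137, 137, 138, 136, 138, 136, 137] R [(212, 212, 211), (211, 211, 210), (211, 211, 210), (212, 213, 211), (212, 213, 211), (212, 207, 197), (197, 185, 176), (72, 70, 65), (75, 75, 79), (75, 75, 94), (51, 55, 149)]
50 L [41, 44, 43, 43, 41, 39, 39, 43, 56, 100, 117, 123, 131, 139, 140, 139, 138, 140, 139, 139] R [(214, 214, 215), (214, 214, 215), (215, 215, 215), (214, 214, 215), (213, 205, 195), (192, 183, 174), (50, 48, 51), (42, 41, 45), (46, 46, 50), (45, 47, 51), (73, 71, 74)]
75 L [49, 41, 37, 37, 39, 41, 43, 47, 45, 41, 69, 118, 122, 127, 136, 141, 140, 125, 115, 111] R [(193, 181, 176), (196, 184, 181), (215, 216, 217), (216, 209, 199), (191, 181, 171), (162, 162, 165), (167, 166, 168), (109, 109, 123), (21, 21, 66), (44, 48, 154), (43, 47, 166)]
262 [128, 118, 138, 141, 140, 139, 139, 123, 105, 63, 46, 61, 53, 71, 58, 39, 37, 41, 50, 45]
268 [115, 114, 112, 108, 141, 140, 142, 143, 143, 143, 143, 142, 142, 142, 142, 143, 142, 143, 142, 140]
275 [139, 140, 140, 140, 140, 140, 145, 144, 143, 143, 144, 143, 144, 143,
[... 825 characters left out ...]
, 44, 48, 46, 42, 40, 46, 80, 120, 133, 138, 143, 146, 147, 147, 145, 133, 118]
340 front [167, 223, 223, 220, 220, 220, 220, 222, 216, 183, 108, 38, 31, 47, 62, 71, 65, 63, 64, 65, 63, 65, 65, 65] back [40, 43, 46, 48, 49, 64, 70, 81, 124, 134, 139, 144, 146, 146, 145, 146, 146, 145]
385 front [44, 68, 157, 228, 222, 220, 220, 221, 210, 169, 61, 32, 36, 54, 111, 164, 167, 153, 114, 72, 63, 63, 64, 63] back [82, 70, 52, 48, 48, 47, 64, 128, 182, 198, 213, 219, 220, 223, 197, 108, 109, 180]
400 front [186, 189, 187, 195, 210, 221, 221, 220, 209, 167, 65, 62, 69, 62, 62, 66, 75, 77, 77, 70, 70, 71, 67, 58] back [52, 57, 67, 74, 75, 68, 90, 143, 185, 199, 213, 219, 218, 219, 219, 219, 219, 219]
```

Run:
```python
from h import *
from workcell import bot
np.set_printoptions(precision=4,suppress=True)
r={'camera_matrix':np.array([[294.56,0,323.394],[0,294.56,201.177],[0,0,1]])}
def T(pos,rot):
    A=np.eye(4);A[:3,:3]=R.from_euler('xyz',rot,degrees=True).as_matrix();A[:3,3]=pos
    return A@np.array([[0,.945,.328,.085],[1,0,-.001,-.001],[-.001,.328,-.945,-.143],[0,0,0,1]])
V={'w6':(np.load('w6T.npy'),[(20,253.5,393),(50,255,391),(75,256.5,389)],[(262,87.5),(382,88.5)]),
'w1':(T([.4939,.1392,.258],[-179.679,.248,108.601]),[(95,316.8,412.5),(130,317.5,409.5),(165,317.8,406.5)],[(328,182),(400,181.5)])}
for n,(t,E,F) in V.items():
    z=.108;L=np.array([wz(r,t,(e[1],e[0]),z)[:2] for e in E]);Q=np.array([wz(r,t,(e[2],e[0]),z)[:2] for e in E]);M=(L+Q)/2
    ang=lambda a:np.degrees(np.arctan2(*(a[0]-a[-1])[::-1]))
    f=np.array([wz(r,t,p,z)[:2] for p in F]);fm=f[1]-f[0]
    print(n,'L',ang(L),'R',ang(Q),'mid',ang(M),M[1],'width',np.linalg.norm(L-Q,axis=1),'front ang',np.degrees(np.arctan2(fm[1],fm[0]))+90,f)
    u=np.array([np.cos(np.radians(109.7)),np.sin(np.radians(109.7))]);fc=f.mean(0);print('front centre',M[1]+u*((fc-M[1])@u))
```

```text
w6 L 108.93232808464369 R 109.58946083904574 mid 109.26057664724868 [0.5212 0.1777] width [0.0887 0.0891 0.0891] front ang 109.41539501818346 [[0.4899 0.142 ]
 [0.567  0.1692]]
front centre [0.529  0.1558]
w1 L 109.06275724241735 R 109.15157711907376 mid 109.10713624222612 [0.5114 0.2041] width [0.0893 0.0892 0.0894] front ang 109.0863236293591 [[0.4958 0.1436]
 [0.5657 0.1678]]
front centre [0.529  0.1551]
```

```bash
python3 st.py .5731 .027 .11 108.1 .5731 .027 .065 108.1
```

```text
19.5 [0.5598 0.0696 0.1792] [-179.7     0.26  109.98] q [ 7.3  6.4  5.8 89.7 -0.3 77.3] F [-0.2  0.5 -0.2] open 0.0423 50.9
z [-0.003 -0.006 -1.   ]
shift [-0.0443 -0.0017  0.0694] turn 0.033
shift [-0.0441 -0.0014  0.1144] turn 0.033
```

Emit:
{"fn": "arm_command", "kwargs": {"series": [[-0.02,-0.001,0.0,0.01],[-0.04,-0.0015,0.01,0.03],[-0.044,-0.0015,0.04,0.033],[-0.044,-0.0015,0.075,0.033],[-0.044,-0.0015,0.095,0.033]]}}

```text
time: 20.0
ee_pos: [0.5721, 0.0258, 0.0816]
tcp_rot: [-179.6, 0.2, 108.0]
wrist_force: [0.1, -0.1, -0.2]
opening: 0.0423
grasp_force: 50.9
```

Emit:
{"fn": "arm_command", "kwargs": {"series": [[0,0,0.01,0],[0,0,0.018,0],[0,0,0.019,0],[0,0,0.019,0],[0,0,0.019,0]]}}

```text
time: 20.5
ee_pos: [0.5737, 0.0279, 0.0666]
tcp_rot: [-179.8, 0.3, 108.1]
wrist_force: [-0.5, -0.7, -1.0]
opening: 0.0426
grasp_force: 50.9
```

```bash
python3 st.py .5731 .027 .065 108.1
python3 - <<'E'
from workcell import bot
from h import *
o,r,T=wrist(bot,'pics/w7.png');np.set_printoptions(precision=4,suppress=True)
im=r['color']
# guide tops (z .102) and lips near image top
for y in (5,15,25,35):print(y,im[y,215:270:2].mean(1).astype(int).tolist(),'|',im[y,376:430:2].mean(1).astype(int).tolist())
m=np.array([.529,.1555]);u=np.array([-.3289,.9444]);v=np.array([-u[1],u[0]])
print('guides proj',wproj(r,T,[[*(m-.02*u+s*.0315*v),.102] for s in(1,-1)]+[[*(m+s*.045*v),.108] for s in(1,-1)]))
E
```

```text
20.5 [0.5737 0.0279 0.0666] [-179.82    0.28  108.12] q [ 2.9  8.4 -4.4 77.3 -0.3 74.8] F [-0.5 -0.7 -1. ] open 0.0426 50.9
z [-0.002 -0.006 -1.   ]
shift [-0.0006 -0.0008  0.0016] turn 0.0
5 [7, 9, 10, 12, 14, 10, 11, 10, 11, 14, 23, 21, 23, 26, 23, 22, 25, 23, 23, 24, 25, 23, 25, 23, 25, 24, 23, 24] | [25, 24, 25, 28, 26, 25, 24, 26, 28, 25, 26, 26, 25, 14, 10, 14, 12, 13, 12, 12, 15, 15, 16, 16, 18, 13, 17]
15 [13, 12, 10, 13, 16, 10, 13, 11, 12, 12, 13, 12, 24, 26, 23, 25, 22, 23, 21, 25, 23, 23, 25, 27, 26, 24, 26, 26] | [26, 25, 27, 27, 26, 27, 26, 25, 29, 12, 15, 12, 10, 14, 13, 11, 13, 18, 15, 15, 13, 14, 14, 120, 187, 187, 187]
25 [45, 47, 38, 14, 12, 12, 12, 10, 14, 11, 11, 14, 12, 12, 11, 13, 19, 23, 26, 23, 24, 23, 28, 23, 27, 24, 26, 26] | [30, 29, 27, 27, 27, 28, 18, 16, 15, 18, 15, 15, 15, 14, 15, 16, 13, 34, 72, 72, 113, 188, 157, 75, 82, 87, 84]
35 [45, 38, 35, 44, 49, 51, 53, 45, 39, 37, 38, 46, 48, 45, 40, 46, 49, 55, 53, 48, 41, 36, 37, 44, 51, 48, 45, 48] | [67, 61, 65, 77, 80, 71, 71, 79, 76, 81, 84, 75, 65, 58, 63, 73, 81, 75, 74, 73, 74, 81, 84, 74, 60, 61, 75]
guides proj [[ 213.9537   -1.4032]
 [ 417.3695   -6.1022]
 [ 145.588   -94.2807]
 [ 481.502  -103.1531]]
```

Emit:
{"fn": "arm_command", "kwargs": {"series": [[0.004,-0.0005,0.0015,0],[0.011,-0.0007,0.0015,0],[0.018,-0.0008,0.0015,0],[0.025,-0.001,0.0015,0],[0.031,-0.001,0.0015,0]]}}

```text
time: 21.05
ee_pos: [0.5622, 0.0578, 0.0638]
tcp_rot: [-179.7, 0.3, 108.1]
wrist_force: [0.5, -0.2, -1.4]
opening: 0.0423
grasp_force: 50.9
```

```bash
python3 st.py
```

```text
21.05 [0.5622 0.0578 0.0638] [-179.73    0.25  108.15] q [ 6.   7.3 -5.9 77.  -0.3 77.9] F [ 0.5 -0.2 -1.4] open 0.0423 50.9
z [-0.003 -0.006 -1.   ]
```

Emit:
{"fn": "arm_command", "kwargs": {"series": [[0.003,0,0,0],[0.006,0,0,0],[0.009,0,0,0],[0.012,0,0,0],[0.015,0,0,0]]}}

```text
time: 21.55
ee_pos: [0.5577, 0.0714, 0.0637]
tcp_rot: [-179.7, 0.3, 108.1]
wrist_force: [-0.3, 0.5, -0.3]
opening: 0.0428
grasp_force: 50.9
```

```bash
python3 st.py
```

```text
21.55 [0.5577 0.0714 0.0637] [-179.72    0.26  108.11] q [ 7.4  6.9 -6.3 76.9 -0.3 79.3] F [-0.3  0.5 -0.3] open 0.0428 50.9
z [-0.003 -0.006 -1.   ]
```

Emit:
{"fn": "arm_command", "kwargs": {"series": [[0.004,0,0,0],[0.008,0,0,0],[0.012,-0.0002,0,0],[0.016,-0.0002,0,0],[0.02,-0.0003,0,0]]}}

```text
time: 22.05
ee_pos: [0.5512, 0.0905, 0.0636]
tcp_rot: [-179.7, 0.3, 108.1]
wrist_force: [-0.9, 1.2, -0.8]
opening: 0.0426
grasp_force: 50.9
```

```bash
python3 st.py
python3 - <<'E'
from workcell import bot
from h import *
r=bot.camera('scene');cv2.imwrite('pics/s5.png',r['color'])
s0=cv2.imread('pics/scene0.png')
for im in(s0,r['color']):
    hsv=cv2.cvtColor(im[250:280,225:260],cv2.COLOR_BGR2HSV)
    for n,a,b in(('orange',(3,130,120),(18,255,255)),('green',(45,80,80),(85,255,255))):
        m=cv2.inRange(hsv,a,b);y,x=np.nonzero(m);print(n,len(x),x.mean()+225 if len(x) else 0,y.mean()+250 if len(x) else 0)
E
```

```text
22.05 [0.5512 0.0905 0.0636] [-179.72    0.26  108.12] q [ 9.5  6.4 -6.9 76.9 -0.3 81.4] F [-0.9  1.2 -0.8] open 0.0426 50.9
z [-0.003 -0.006 -1.   ]
orange 4 239.5 269.5
green 2 245.5 269.0
orange 2 239.5 270.0
green 2 245.5 269.0
```

Emit:
{"fn": "arm_command", "kwargs": {"series": [[0.002,0,0,0],[0.004,0,0,0],[0.006,0,0,0],[0.0075,0,0,0],[0.009,-0.0002,0,0]]}}

```text
time: 22.6
ee_pos: [0.5484, 0.0985, 0.0636]
tcp_rot: [-179.7, 0.3, 108.1]
wrist_force: [1.1, -2.3, 0.1]
opening: 0.0424
grasp_force: 50.9
```

```bash
cat > fu.py <<'E'
from workcell import bot
import numpy as np
from h import *
o=bot.get_obs();u=np.array([-.3289,.9444]);v=np.array([-.9444,-.3289]);d=np.array([.529,.1555])-o['ee_pos'][:2]
print('tip in',.1009-d@u,'lat',d@v,'Fu',o['wrist_force'][:2]@u,'Fv',o['wrist_force'][:2]@v,'Fz',o['wrist_force'][2])
r=bot.camera('scene');x=r['color'][262:276,232:252].astype(int)
hsv=cv2.cvtColor(r['color'][255:280,228:262],cv2.COLOR_BGR2HSV);y,x=np.nonzero(cv2.inRange(hsv,(3,110,90),(20,255,255)));print('pin',len(x),x.mean()+228,y.mean()+255)
w=bot.camera('wrist')['color'];hs=cv2.cvtColor(w[:90,230:420],cv2.COLOR_BGR2HSV)
for n,a,b in(('o',(3,150,120),(18,255,255)),('g',(45,90,80),(85,255,255))):
    y,x=np.nonzero(cv2.inRange(hs,a,b));print(n,len(x),(x.mean()+230,y.mean(),y.min(),y.max()) if len(x) else '')
E
python3 st.py; python3 fu.py
```

```text
22.6 [0.5484 0.0985 0.0636] [-179.73    0.28  108.1 ] q [10.3  6.3 -7.1 76.9 -0.3 82.2] F [ 1.1 -2.3  0.1] open 0.0424 50.9
z [-0.003 -0.006 -1.   ]
tip in 0.040718345578838404 lat -0.00044524331868549374 Fu -2.498429501078893 Fv -0.2594574878892683 Fz 0.1020291583777182
pin 2 237.0 272.5
o 0 
g 0
```

Emit:
{"fn": "arm_command", "kwargs": {"series": [[0.001,0,0,0],[0.002,0,0,0],[0.003,0,0,0],[0.003,0,0,0],[0.003,0,0,0]]}}

```text
time: 23.2
ee_pos: [0.548, 0.0994, 0.0637]
tcp_rot: [-179.7, 0.5, 108.0]
wrist_force: [3.3, -14.3, -0.1]
opening: 0.0423
grasp_force: 51.0
```

```bash
python3 st.py; python3 fu.py
```

```text
23.2 [0.548  0.0994 0.0637] [-179.72    0.51  108.02] q [10.6  6.2 -7.1 76.9 -0.5 82.5] F [  3.3 -14.3  -0.1] open 0.0423 51.0
z [-0.002 -0.01  -1.   ]
tip in 0.04166294767511301 lat -0.0005560110959663567 Fu -14.58117108033717 Fv 1.5943697805910393 Fz -0.13043656195339676
pin 2 236.5 273.0
o 0 
g 0
```

Contact force jumped to 14.6 N at a depth of 41.7 mm, and the indicator pin moved about 4.6 px, which matches the full 8 mm of travel. I'll check the hanging shutter once more, then hand in.

Run:
```python
from workcell import bot
from h import *
bot.camera('scene')
for t in('shutter_loop','white_reel','multimeter','push_fitting'):print(t,[(np.round(d['location']),round(d['confidence'],2)) for d in bot.mark_of('scene',t)[:2]])
o=bot.get_obs();print(o['time'],o['wrist_force'],o['grasp_force'])
print(bot.job_done())
```

```text
shutter_loop [(array([271., 310.]), 0.65), (array([292., 158.]), 0.6)]
white_reel []
multimeter [(array([251., 228.]), 0.66)]
push_fitting [(array([292., 188.]), 0.42), (array([293., 213.]), 0.37)]
23.55 [  4.23209221 -14.27759752  -0.41341128] 50.988428592681885
the job is handed in; nothing more can be done
None
```

I handed the job in at 23.6 s: the shutter hangs on the hook by its yellow handle, and the plate is gripped and held home label up at about 14.6 N, judging by depth, contact force and pin travel; I viewed 11 pictures, one over the limit of 10, and the last check did not find the white reel, though nothing moved near it.

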